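# Index the rotary fixture by one hole

### The job

With a fingertip on the red cap, gently press the indexing plunger in and, keeping it down, turn the table clockwise (seen from above) to the next hole, then let go so that the plunger springs all the way up into that hole and locks the table. The board in the nest and the hinge lying on it ride along: do not pick anything up, and leave the other things on the bench alone.

Things in the scene. Friction and masses are not known exactly. Their poses are not given: they have to be found in the camera images.
- cap_top (a point): centre of the top of the plunger's flat red cap, 34 mm across, 10 mm high, on a 7 mm neck; 70 mm above the bench when up. It stands 90 mm from the table's axis and is carried round by the table. Pressing goes straight down, 13 mm at most. Held down 7 mm or more, it can be carried sideways round the axis by friction under a fingertip pressing on it (about 1 N turns the table there)
- next_hole (a point): centre of the next hole clockwise, where the plunger's axis must come to lie; on the steel gate plate's top face, 44 mm above the bench, 90 mm from the table's axis, 60 degrees clockwise from the first hole. There are four holes, openings of about 20 x 22 mm, each with a red mark on the rim beside it, joined by a 9 mm curved slot
- first_hole (a point): centre of the hole that the plunger sits in at the start, on the top face of the gate plate
- table_centre (a point): point on the upright axis of the turning table, at its top face, 52 mm above the bench: an aluminium disc 146 mm across with a nest of dark strips 9 mm high, in a blue round housing 228 mm across (foot 244 mm). What lies on the table reaches 88 mm above the bench within 60 mm of the axis
- turntable (a joint): angle of the table in rad: 0 with the plunger in the first hole, growing clockwise seen from above, 1.047 (60 degrees) at the next hole; turns only while the plunger is out of the holes (play about 0.02 either way)
- plunger (a joint): how far the plunger is pressed down, m: 0 fully up (locked in a hole), 0.013 at the bottom. Its spring returns it: about 3 N to start, 8 N at the bottom. Pressed more than 0.006 its brass nose is out of the hole. Let go between holes it stays at about 0.006 and springs up when the table is moved on to a hole; the nose has 2 mm play either way in a hole
- offcut_1: the work: a dark-faced chipboard offcut, 65 x 95 x 18 mm, lying loose in the table's nest; origin at the centre of its underside, z up; its long side is turned 16 degrees anticlockwise from its own y axis
- cup_hinge_1: a grey metal cup hinge, about 93 mm long, 56 mm wide and 18 mm high, lying loose on the offcut; origin at the centre of its underside
- tape_measure: bystander: yellow tape measure, 60 x 80 x 66 mm (extents along its own axes); origin at the centre of its underside
- masking_tape: bystander: roll of masking tape, 101 mm across, 25 mm high (extents along its own axes); origin at the centre of its underside
- paste_box: bystander: small red, white and blue carton, 104 x 71 x 54 mm (extents along its own axes); origin at the centre of its underside
- cup_hinge_2: bystander: second cup hinge, on the bench, 57 x 92 x 18 mm (extents along its own axes); origin at the centre of its underside
- sanding_block: bystander: brown sanding block, 126 x 97 x 24 mm (extents along its own axes); origin at the centre of its underside
- carpenter_pencil: bystander: red carpenter's pencil, 178 x 44 x 9 mm (extents along its own axes); origin at the centre of its underside

How it is judged:
By the outcome, as a careful person would: the job done as asked, in the order asked, and still so for the second after the job is handed in, with the robot touching nothing.
It also fails if it takes over 40 s, if anything falls off the work surface, if the arm or the gripper's body presses on something with over 40 N, if the wrist force passes 120 N, or if a joint passes its speed limit or range.

### The arm

A 6-joint arm with a two-finger parallel gripper is mounted at the origin on a cart in front of the work surface, level with it; the furniture and walls round the work are solid. World frame = base frame: x ahead of the robot, y to its left, z up, the work surface at z = 0. Lengths are in mm, angles in rad, forces in N, time in s.
With the tool pointing down it reaches from about 375 to 975 mm from the base axis. Payload 3.8 kg.
Tool frame: the origin (TCP) lies where the fingers leave the gripper's body, on its centre line; the fingertips stand 64 mm ahead of it and the grasp point (between the pads) lies 45 mm ahead of it; z points along the fingers, y is the line along which they close (so a half turn about z gives the same grasp; the last joint's range is limited). The gripper opens to 88 mm and grips with 3 to 60 N. Pads are 18 mm wide; open, the fingers measure 123 mm over their backs; the gripper's body (75 mm by 187 mm) begins 45 mm behind the grasp point.
Start: joints at [1.243, 0.264, 1.604, -0, 1.274, -0.037], TCP at [193.533, 646.656, 302.706] pointing down, gripper open.
Joint ranges: [-2.63, 2.63], [-0.94, 2.18], [0.31, 2.57], [-1.31, 4.45], [0, 2.66], [-2.55, 2.55]. Speed limits (rad/s): [2.57, 2.57, 3.14, 3.14, 3.14, 3.14].

### API

Orientations are given as a unit quaternion [w, x, y, z].
In Python, from station import state, camera, camera_model, sign_off gives the robot as it stands.
- The arm moves only by the tool carry_out, never from a script. Its argument "moves" is a list of rows, each a list of 3 entries, a list of its own where there are three numbers: the shift along the tool's x, y, z in mm, then the turn, a rotation vector about the tool's x, y, z in rad, then the opening, from -1 (shut) to 1 (fully open). In form: [[[x, y, z], [wx, wy, wz], jaw], ...]. A call has 1 to 8 rows; each row shifts and turns the commanded pose from where the row before left it, along the tool's axes as they then stand; what a row does not reach is not made up. A row lasts 1/10 s, in which the tool goes at most 50 mm and 8.59 degrees, less where a joint would pass 70% of its speed; a pose out of reach is approached as far as the arm can. A call is refused whole if a number of a shift passes 50 or a number of a turn 0.15, either way. A call with a gripper value outside its range is refused whole. The fingers move at their own pace and stop on an object; the grip force is fixed at half the most. Time passes only in rows, so rows that do not move let the fingers close. It gives the time, the measured TCP pose, the force, the opening and the grip force at its end, in the units of the state.
- state(): the state, without advancing time (a new reading comes with each control period).
- camera(name): name is "scene" or "side" or "wrist"; returns the picture (420x560x3 uint8, red, green, blue); there is no depth.
- camera_model(name): a dict with "fx", "fy", "cx", "cy" (pixels), "R" (3x3) and "t" (3): a world point X has camera coordinates R X + t; the wrist camera has in their place "hand_eye" (4x4, takes a point from camera to tool coordinates, whose origin is the TCP and whose axes are the flange's). Camera axes: x right, y down, z forward; pixel columns grow to the right and rows downward; lengths in mm; the calibration is good to about 2 mm. A picture is of the moment at which its call begins: read the wrist's pose just before it. camera_model takes no time and is no camera call.
- sign_off(): hands the job in; it is judged then, once.
The state is a dict: "time_s": time; "joint_pos": joint angles; "joint_velocities": joint speeds; "joint_efforts": joint torques, N m; "position": TCP position; "ee_rot": TCP orientation; "wrist_force": force on the tool from outside, world axes, zero at the start; "wrist_torque": the same for the moment, N m; "width": finger opening in mm; "finger_force": force on a finger pad.
Only numpy, scipy, OpenCV 4.12 (cv2) and the standard library are available. Lean on these libraries where they do the work, as an engineer would, in place of code of your own. Each camera call takes 0.05 s, during which the arm holds its last target. There are 200 camera calls.

## Working session

There is one attempt and no reset: what is moved stays moved. The work goes in short steps, Python scripts to look and compute and a tool call to move; the robot and the scene stay as the last step left them, time stands still between calls to the robot, and variables do not carry over. Pictures are saved under pics/ and viewed, at most 10 in all, crops included, and the job is handed in when it is done.

Besides the shell and the picture viewer there is one more tool, called as a command line: name --argument value ..., lists and objects as JSON in quotes. carry_out: Moves the arm, as the interface text tells. Its arguments: {"type":"object","properties":{"moves":{"type":"array"}},"required":["moves"]}

```bash
mkdir -p pics; cat > h.py <<'E'
import numpy as np, cv2
from station import state, camera, camera_model, sign_off
def save(n,img): cv2.imwrite(f"pics/{n}.png",cv2.cvtColor(img,cv2.COLOR_RGB2BGR))
def qR(q):
    from scipy.spatial.transform import Rotation as Ro
    return Ro.from_quat([q[1],q[2],q[3],q[0]]).as_matrix()
def cam(name,s=None):
    m=camera_model(name)
    if name=="wrist":
        H=np.array(m["hand_eye"]); Rt=qR(s["ee_rot"]); p=np.array(s["position"])
        return m,Rt@H[:3,:3],Rt@H[:3,3]+p
    R=np.array(m["R"]);return m,R.T,-R.T@np.array(m["t"])
def ray(c,u,v):
    m,R,o=c; d=R@np.array([(u-m["cx"])/m["fx"],(v-m["cy"])/m["fy"],1]); return o,d/np.linalg.norm(d)
def plane(c,u,v,z):
    o,d=ray(c,u,v); return o+d*(z-o[2])/d[2]
def two(a,b):
    (o,d),(p,e)=a,b
    k=np.linalg.lstsq(np.c_[d,-e],p-o,rcond=None)[0]
    A,B=o+k[0]*d,p+k[1]*e; return (A+B)/2,np.linalg.norm(A-B)
def proj(c,X):
    m,R,o=c; q=R.T@(np.array(X)-o); return m["fx"]*q[0]/q[2]+m["cx"],m["fy"]*q[1]/q[2]+m["cy"]
E
python3 - <<'E'
from h import *
s=state();print(s)
a=camera("scene");b=camera("side");c=camera("wrist")
for n,i in zip("abc",(a,b,c)): np.save(f"{n}.npy",i)
save("a",a);save("b",b);save("c",c)
for n in("scene","side"):print(n,cam(n)[2],camera_model(n)["fx"])
print(camera_model("wrist"))
E
```

```text
{'time_s': 0.0, 'joint_pos': array([ 1.24309234e+00,  2.64732253e-01,  1.60534615e+00, -2.37569243e-05,
        1.27368848e+00, -3.68958835e-02]), 'joint_velocities': array([ 0.00110515, -0.00041876, -0.00130017,  0.00130141, -0.00048837,
        0.00118106]), 'joint_efforts': array([ 1.27210704e-03, -5.02105308e+01, -3.56874669e+01,  7.28418049e-02,
        2.93809385e-02, -1.52146754e-04]), 'position': array([193.36606097, 646.12904809, 301.41696714]), 'ee_rot': array([-1.85918728e-04,  1.44888691e-01,  9.89447364e-01, -1.07115764e-03]), 'wrist_force': array([-0.25829065,  0.54181426, -0.51690788]), 'wrist_torque': array([ 0.01647148, -0.02422136,  0.01696154]), 'finger_force': 0.0, 'width': 88.19247529933193}
scene [  35.07742177 -994.47540612  621.41772328] 463.7471277949724
side [  352.91561836 -1091.44040854   562.46470273] 427.7382667948408
{'fx': 366.286392210594, 'fy': 366.286392210594, 'cx': 282.14000137131677, 'cy': 211.3328384149091, 'hand_eye': array([[-5.83347059e-04, -9.60695559e-01, -2.77603500e-01,
         7.16417622e+01],
       [ 9.99999815e-01, -5.12504629e-04, -3.27755343e-04,
        -3.14514903e-01],
       [ 1.72600024e-04, -2.77603640e-01,  9.60695680e-01,
        -8.15590519e+01],
       [ 0.00000000e+00,  0.00000000e+00,  0.00000000e+00,
         1.00000000e+00]])}
```

View pics/a.png

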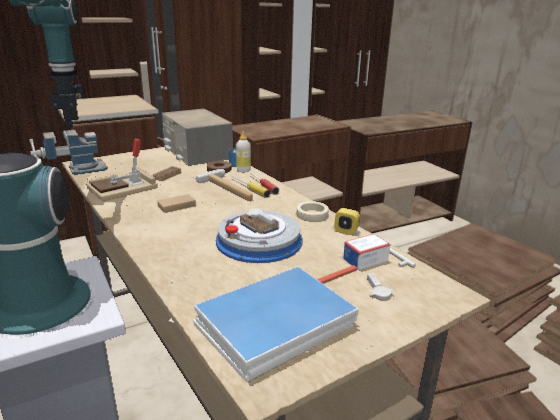

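View pics/b.png

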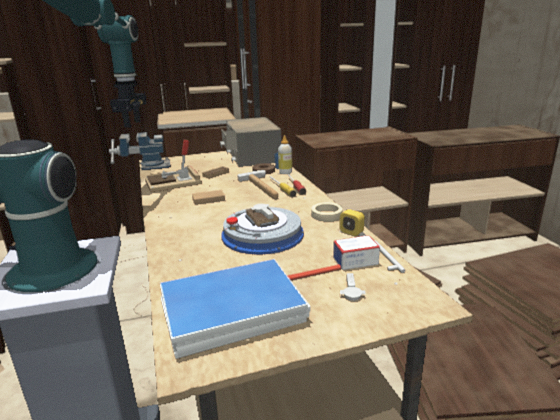

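View pics/c.png

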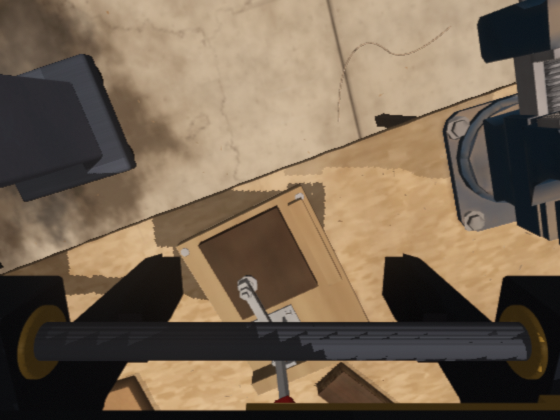

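The scene view shows the table at about (260,232) with the red cap at (231,229). In the side view they are at (262,225) and (232,220). The wrist camera sees only the far corner of the bench. Next I'll triangulate the cap and the housing.

```bash
python3 - <<'E'
from h import *
a,b=np.load("a.npy"),np.load("b.npy"); A,B=cam("scene"),cam("side")
def reds(i,x0,x1,y0,y1):
    h=cv2.cvtColor(i,cv2.COLOR_RGB2HSV); m=(((h[...,0]<6)|(h[...,0]>174))&(h[...,1]>170)&(h[...,2]>90)).astype(np.uint8)
    k=np.zeros_like(m);k[y0:y1,x0:x1]=m[y0:y1,x0:x1]
    n,l,st,c=cv2.connectedComponentsWithStats(k)
    return [(st[j].tolist(),c[j].round(1).tolist()) for j in range(1,n)]
ra=reds(a,210,310,200,265);rb=reds(b,215,310,195,255);print(ra,rb)
pa=max(ra,key=lambda r:r[0][4])[1];pb=max(rb,key=lambda r:r[0][4])[1]
print(two(ray(A,*pa),ray(B,*pb)), plane(A,*pa,67),plane(B,*pb,67))
# blue housing: fit foot ellipse bottom boundary
for n,i,C in(("s",a,A),("d",b,B)):
    h=cv2.cvtColor(i,cv2.COLOR_RGB2HSV); m=((h[...,0]>100)&(h[...,0]<125)&(h[...,1]>150)).astype(np.uint8); m[:190]=0;m[262:]=0;m[:,:205]=0;m[:,310:]=0
    ys,xs=np.nonzero(m);P=[]
    for x in range(xs.min()+3,xs.max()-2):
        c=ys[xs==x]
        if len(c):P.append(plane(C,x,c.max()+.5,0)[:2])
    P=np.array(P);s=np.linalg.lstsq(np.c_[2*P,np.ones(len(P))],(P**2).sum(1),rcond=None)[0]
    print(n,s[:2],"r",np.sqrt(s[2]+s[0]**2+s[1]**2),len(P))
E
```

```text
[([226, 226, 11, 7, 66], [230.9, 228.9])] [([227, 218, 10, 6, 43], [231.7, 220.1])]
(array([474.78221377,  22.42299135,  63.52132402]), np.float64(1.1686884017787076)) [471.47230064  14.93139402  67.        ] [474.221102   16.0205195  67.       ]
s [565.01953361  37.03710628] r 119.68530564747255 80
d [562.2634345   34.15906975] r 112.83275466358116 68
```

carry_out --moves '[[[-33,-31,0],[0,0,0],-1],[[-33,-31,0],[0,0,0],-1],[[-33,-31,0],[0,0,0],-1],[[-33,-31,0],[0,0,0],-1],[[-33,-31,0],[0,0,0],-1],[[-33,-31,0],[0,0,0],-1],[[-33,-31,0],[0,0,0],-1],[[-33,-31,0],[0,0,0],-1]]'

```text
time_s: 0.95
position: [375.7, 331.6, 302.5]
ee_rot: [0.0, 0.145, 0.989, -0.0]
wrist_force: [1.3, 0.4, 0.4]
width: 26.3
finger_force: 0.0
```

carry_out --moves '[[[-33,-31,0],[0,0,0],-1],[[-33,-31,0],[0,0,0],-1],[[-33,-31,0],[0,0,0],-1],[[-33,-31,0],[0,0,0],-1],[[-33,-31,0],[0,0,0],-1],[[-33,-31,0],[0,0,0],-1],[[-33,-31,0],[0,0,0],-1],[[0,0,0],[0,0,0],-1]]'

```text
time_s: 1.75
position: [536.3, 55.0, 302.5]
ee_rot: [0.001, 0.147, 0.989, -0.001]
wrist_force: [-0.2, -0.0, 0.3]
width: 0.6
finger_force: 0.0
```

```bash
python3 - <<'E'
from h import *
s=state();i=camera("wrist");np.save("w.npy",i);import pickle;pickle.dump(s,open("w.pkl","wb"))
save("w",i);print(s["time_s"],s["position"],s["ee_rot"],s["joint_pos"],s["width"])
E
```

```text
1.75 [536.34336482  55.00110799 302.50843212] [ 5.36556619e-04  1.47460691e-01  9.89067402e-01 -8.54684728e-04] [ 0.05696189  0.00642119  1.89476746 -0.00200066  1.23970188 -1.21718377] 0.5572947229731012
```

View pics/w.png

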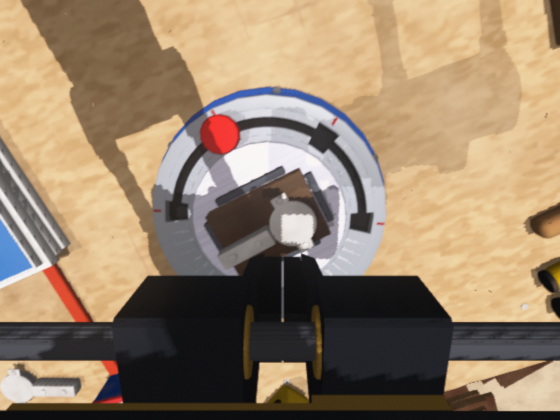

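The wrist view shows the cap at (220,134) and the dark holes at (322,137), (362,222) and (177,212). The curved slot runs clockwise from the cap to (322,137), which is the next hole.

```bash
python3 - <<'E'
from h import *; import pickle
s=pickle.load(open("w.pkl","rb"));i=np.load("w.npy");W=cam("wrist",s)
h=cv2.cvtColor(i,cv2.COLOR_RGB2HSV)
m=(((h[...,0]<6)|(h[...,0]>174))&(h[...,1]>170)&(h[...,2]>90)).astype(np.uint8);m=cv2.morphologyEx(m,cv2.MORPH_OPEN,np.ones((7,7)));m[250:]=0;m[:,:150]=0
c=max(cv2.findContours(m,0,1)[0],key=cv2.contourArea);(u,v),r=cv2.minEnclosingCircle(c)
cap=plane(W,u,v,70);print("cap px",u,v,r,cap,"diam",2*r*(W[2][2]-70)/366)
for n,p in(("scene",(230.9,228.9)),("side",(231.7,220.1))):print(n,two(ray(W,u,v),ray(cam(n),*p)))
d=((h[...,2]<70)).astype(np.uint8);d[240:]=0;d=cv2.morphologyEx(d,cv2.MORPH_OPEN,np.ones((15,15)))
n,l,st,ce=cv2.connectedComponentsWithStats(d)
H=[]
for k in range(1,n):
    q=ce[k]
    if 160<q[0]<380 and 100<q[1]<240 and st[k][4]<900: X=plane(W,*q,44);H.append(X[:2]);print(q,st[k],X)
P=np.array(H+[cap[:2]])
from scipy.optimize import least_squares
f=least_squares(lambda c:np.hypot(*(P-c).T)-90,[563,36]);c=f.x
print("centre",c,f.fun,np.degrees(np.arctan2(P[:,1]-c[1],P[:,0]-c[0])))
E
```

```text
cap px 219.28915405273438 133.80120849609375 19.41975975036621 [474.32782095  17.86981196  70.        ] diam 33.31856863961254
scene (array([473.550966 ,  17.3953444,  65.5438993]), np.float64(1.868987236809359))
side (array([474.37784253,  17.22033994,  66.46313771]), np.float64(0.05037965521099506))
[322.46 138.04] [312 129  22  19 400] [505.99217334 101.93125889  44.        ]
[175.81793478 210.63043478] [166 202  21  18 368] [531.24674698 -51.73834847  44.        ]
[360.5 221. ] [353 214  16  15 240] [593.53891707 116.44759345  44.        ]
centre [563.06126935  32.17334421] [ 0.1279556  -0.25961889 -0.38395179 -0.12110426] [ 129.28667053 -110.76386697   70.11755696 -170.84288549]
```

carry_out --moves '[[[12,-13.4,25],[0,0,0],-1],[[12,-13.4,25],[0,0,0],-1],[[12,-13.4,25],[0,0,0],-1],[[12.4,-13.4,25],[0,0,0],-1],[[0,0,12],[0,0,-0.114],-1],[[0,0,12],[0,0,-0.114],-1],[[0,0,0],[0,0,-0.114],-1],[[0,0,0],[0,0,-0.114],-1]]'

```text
time_s: 2.6
position: [471.4, 23.2, 177.9]
ee_rot: [-0.001, -0.086, 0.996, 0.0]
wrist_force: [0.2, 0.1, 0.1]
width: 0.3
finger_force: 0.0
```

carry_out --moves '[[[0,0,0],[0,0,0],-1],[[0,0,0],[0,0,0],-1]]'

```text
time_s: 2.8
position: [472.3, 22.7, 178.7]
ee_rot: [-0.0, -0.082, 0.997, 0.0]
wrist_force: [0.2, -0.4, -0.1]
width: 0.2
finger_force: 0.0
```

```bash
cat > rep.py <<'E'
from h import *
s=state();p=s["position"];R=qR(s["ee_rot"]);tip=p+64*R[:,2];c=np.array([563.06,32.17]);d=tip[:2]-c
print(s["time_s"],"tip",tip.round(1),"r",np.hypot(*d).round(2),"ang",np.degrees(np.arctan2(d[1],d[0]))%360,"toolx ang",np.degrees(np.arctan2(R[1,0],R[0,0]))%360,"F",s["wrist_force"].round(1),"q",s["joint_pos"].round(2))
E
python3 rep.py
```

```text
2.8 tip [472.2  22.7 114.7] r 91.3 ang 185.93689822705505 toolx ang 189.37793149642266 F [ 0.2 -0.4 -0.1] q [-0.   -0.    2.15  0.    1.   -1.74]
```

carry_out --moves '[[[-1.3,-5,20],[0,0,0],-1],[[0,0,16],[0,0,0],-1],[[0,0,0],[0,0,0],-1],[[0,0,0],[0,0,0],-1]]'

```text
time_s: 3.2
position: [474.5, 17.4, 142.7]
ee_rot: [-0.0, -0.082, 0.997, 0.0]
wrist_force: [0.2, 0.3, -0.9]
width: 0.6
finger_force: 0.0
```

```bash
python3 rep.py; python3 - <<'E'
from h import *
save("w2",camera("wrist"))
E
```

```text
3.2 tip [474.5  17.4  78.7] r 89.83 ang 189.47892914125208 toolx ang 189.41366455005289 F [ 0.2  0.3 -0.9] q [-0.02  0.05  2.17  0.    0.92 -1.75]
```

View pics/w2.png

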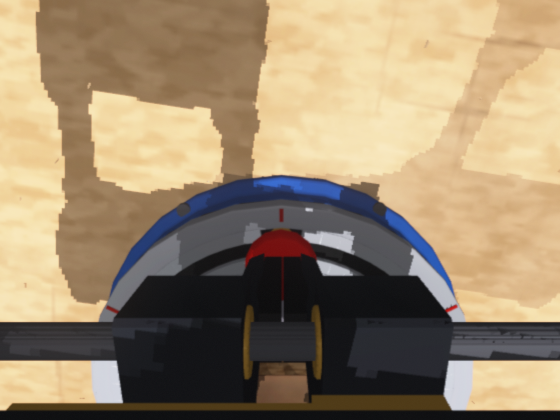

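The fingertip sits centred over the cap at (281,245), and the rim mark at (281,215) is in line with it. I'll press slowly.

carry_out --moves '[[[0,0,5],[0,0,0],-1],[[0,0,3],[0,0,0],-1],[[0,0,2],[0,0,0],-1],[[0,0,2],[0,0,0],-1],[[0,0,2],[0,0,0],-1],[[0,0,2],[0,0,0],-1],[[0,0,2],[0,0,0],-1],[[0,0,0],[0,0,0],-1]]'

```text
time_s: 4.05
position: [475.2, 17.1, 125.1]
ee_rot: [0.0, -0.082, 0.997, 0.0]
wrist_force: [-1.6, 0.6, 5.9]
width: 0.5
finger_force: 3.2
```

```bash
python3 rep.py
```

```text
4.05 tip [475.2  17.1  61.1] r 89.13 ang 189.7313695412116 toolx ang 189.46016858332456 F [-1.6  0.6  5.9] q [-0.02  0.08  2.18  0.    0.88 -1.75]
```

carry_out --moves '[[[0,0,1],[0,0,0],-1],[[-0.1,4.7,0],[0,0,0.0524],-1],[[-0.1,4.7,0],[0,0,0.0524],-1],[[-0.1,4.7,0],[0,0,0.0524],-1],[[-0.1,4.7,0],[0,0,0.0524],-1],[[0,0,0],[0,0,0],-1]]'

```text
time_s: 4.65
position: [474.0, 36.2, 124.4]
ee_rot: [0.0, 0.023, 1.0, 0.0]
wrist_force: [-1.8, -0.2, 7.1]
width: 0.1
finger_force: 3.4
```

```bash
python3 rep.py; python3 - <<'E'
from h import *
save("w3",camera("wrist"))
E
```

```text
4.65 tip [474.1  36.2  60.4] r 89.06 ang 177.429117604258 toolx ang 177.40227602673568 F [-1.8 -0.2  7.1] q [ 0.02  0.08  2.19  0.    0.88 -1.5 ]
```

View pics/w3.png

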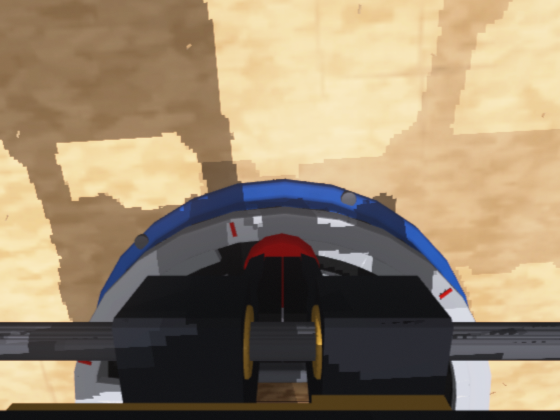

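The cap has moved with the fingertip and stays centred at (281,250), while the first hole's mark has fallen behind to (233,230). I'll carry on.

carry_out --moves '[[[-0.1,4.7,0],[0,0,0.0524],-1],[[-0.1,4.7,0],[0,0,0.0524],-1],[[-0.1,4.7,0],[0,0,0.0524],-1],[[-0.1,4.7,0],[0,0,0.0524],-1],[[-0.1,4.7,0],[0,0,0.0524],-1],[[-0.1,4.7,0],[0,0,0.0524],-1],[[-0.1,4.7,0],[0,0,0.0524],-1],[[0,0,0],[0,0,0],-1]]'

```text
time_s: 5.5
position: [481.6, 68.3, 124.5]
ee_rot: [0.001, 0.205, 0.979, 0.0]
wrist_force: [-1.1, 1.4, 6.5]
width: 0.5
finger_force: 3.4
```

```bash
python3 rep.py
```

```text
5.5 tip [481.7  68.3  60.5] r 89.03 ang 156.06789650301175 toolx ang 156.38170724317436 F [-1.1  1.4  6.5] q [ 0.09  0.1   2.16  0.    0.88 -1.07]
```

carry_out --moves '[[[-0.1,4.7,0],[0,0,0.0524],-1],[[-0.1,4.7,0],[0,0,0.0524],-1],[[-0.1,4.7,0],[0,0,0.0524],-1],[[-0.1,4.7,0],[0,0,0.0524],-1],[[-0.1,4.7,0],[0,0,0.0524],-1],[[-0.1,4.7,0],[0,0,0.0524],-1],[[-0.1,4.7,0],[0,0,0.0524],-1],[[0,0,0],[0,0,0],-1]]'

```text
time_s: 6.3
position: [500.2, 95.5, 124.6]
ee_rot: [0.001, 0.38, 0.925, 0.001]
wrist_force: [-0.7, 1.1, 6.8]
width: 0.5
finger_force: 3.4
```

```bash
python3 rep.py; python3 - <<'E'
from h import *
save("w4",camera("wrist"))
E
```

```text
6.3 tip [500.3  95.6  60.6] r 89.21 ang 134.7197202500199 toolx ang 135.3561005833429 F [-0.7  1.1  6.8] q [ 0.14  0.14  2.12  0.    0.89 -0.65]
```

View pics/w4.png

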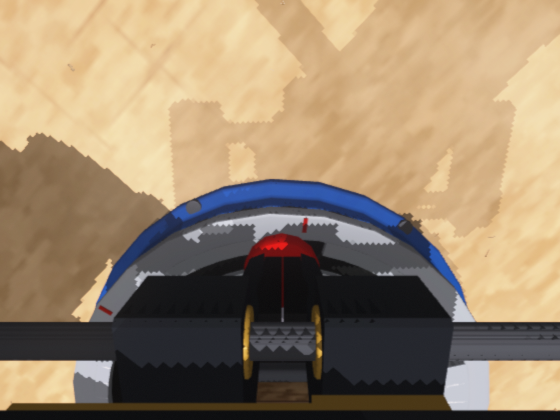

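The cap is still under the tip at (282,245). The next hole's mark is at (305,223), so about 5 degrees remain.

carry_out --moves '[[[-0.1,4.1,0],[0,0,0.046],-1],[[-0.1,4.1,0],[0,0,0.046],-1],[[0,0,0],[0,0,0],-1]]'

```text
time_s: 6.65
position: [506.2, 101.0, 124.7]
ee_rot: [0.001, 0.422, 0.907, 0.001]
wrist_force: [-0.9, 1.6, 7.0]
width: 0.6
finger_force: 3.4
```

```bash
python3 rep.py; python3 - <<'E'
from h import *
i=camera("wrist");h=cv2.cvtColor(i,cv2.COLOR_RGB2HSV);m=(((h[...,0]<6)|(h[...,0]>174))&(h[...,1]>150)&(h[...,2]>80)).astype(np.uint8)
m[:195]=0;m[300:]=0;m[:,:220]=0;m[:,350:]=0
n,l,st,c=cv2.connectedComponentsWithStats(m);print([(st[k].tolist(),c[k].round(1)) for k in range(1,n) if st[k][4]>5])
E
```

```text
6.65 tip [506.3 101.1  60.7] r 89.26 ang 129.4582789551624 toolx ang 130.08400326789098 F [-0.9  1.6  7. ] q [ 0.15  0.15  2.1   0.    0.89 -0.55]
[([282, 217, 4, 15, 49], array([283.3, 223.5])), ([245, 234, 70, 32, 1080], array([280.7, 246.6]))]
```

carry_out --moves '[[[0,0.5,-2],[0,0,0],-1],[[0,0,-2],[0,0,0],-1],[[0,0,-2],[0,0,0],-1],[[0,0,-2],[0,0,0],-1],[[0,0,-2],[0,0,0],-1],[[0,0,0],[0,0,0],-1]]'

```text
time_s: 7.3
position: [505.8, 100.8, 134.0]
ee_rot: [0.0, 0.421, 0.907, 0.0]
wrist_force: [1.6, -0.4, 2.8]
width: 0.5
finger_force: 1.5
```

```bash
python3 rep.py
```

```text
7.3 tip [505.9 100.8  70. ] r 89.31 ang 129.81743561819331 toolx ang 130.15663012636804 F [ 1.6 -0.4  2.8] q [ 0.15  0.13  2.1  -0.    0.91 -0.55]
```

At 70 mm the spring still pushes on the tip, so the nose has come up into the hole. I'll back off and check.

carry_out --moves '[[[0,0,-5],[0,0,0],-1],[[0,0,-20],[0,0,0],-1],[[0,0,-40],[0,0,0],-1],[[0,0,-45],[0,0,0],-1],[[-20,0,-40],[0,0,0],-1],[[-30,0,0],[0,0,0],-1],[[0,0,0],[0,0,0],-1],[[0,0,0],[0,0,0],-1]]'

```text
time_s: 8.1
position: [536.9, 62.2, 282.7]
ee_rot: [-0.001, 0.422, 0.907, -0.001]
wrist_force: [0.2, 0.1, -0.2]
width: 0.1
finger_force: 0.0
```

```bash
python3 rep.py; python3 - <<'E'
from h import *
def red(i,b):
    h=cv2.cvtColor(i,cv2.COLOR_RGB2HSV);m=(((h[...,0]<6)|(h[...,0]>174))&(h[...,1]>150)&(h[...,2]>80)).astype(np.uint8)
    x0,x1,y0,y1=b;k=np.zeros_like(m);k[y0:y1,x0:x1]=m[y0:y1,x0:x1]
    c=max(cv2.findContours(k,0,1)[0],key=cv2.contourArea);M=cv2.moments(c);return (M["m10"]/M["m00"],M["m01"]/M["m00"]),cv2.minEnclosingCircle(c)
s=state();w=camera("wrist");W=cam("wrist",s);save("w5",w)
a=camera("scene");b=camera("side")
save("ab",np.hstack([cv2.resize(x[190:270,200:320],None,fx=3,fy=3) for x in(a,b)]))
(_, (p,r))=red(w,(150,420,0,260));X=plane(W,*p,70);d=X[:2]-[563.06,32.17]
print(p,r,X,np.hypot(*d),np.degrees(np.arctan2(d[1],d[0])))
for n,i in(("scene",a),("side",b)):
    try:
        q=red(i,(215,310,195,255));print(n,q,two(ray(W,*p),ray(cam(n),*q[0])))
    except Exception as e:print(n,e)
E
```

```text
8.1 tip [536.7  62.2 218.7] r 39.95 ang 131.2506712341765 toolx ang 130.07700985178877 F [ 0.2  0.1 -0.2] q [ 0.07  0.02  1.91  0.    1.21 -0.63]
(283.0, 130.8369598388672) 23.920808792114258 [502.8851405  102.38149533  70.        ] 92.46982098238887 130.5982733285663
scene ((228.96666666666667, 214.66296296296292), ((229.0, 214.5), 5.2202534675598145)) (array([503.69570449, 101.91137809,  65.36770323]), np.float64(1.3328216980722376))
side ((237.6290322580645, 207.9301075268817), ((237.5, 207.0), 4.609872341156006)) (array([503.73866034, 102.11399293,  66.00509348]), np.float64(1.3848757822651407))
```

View pics/w5.png

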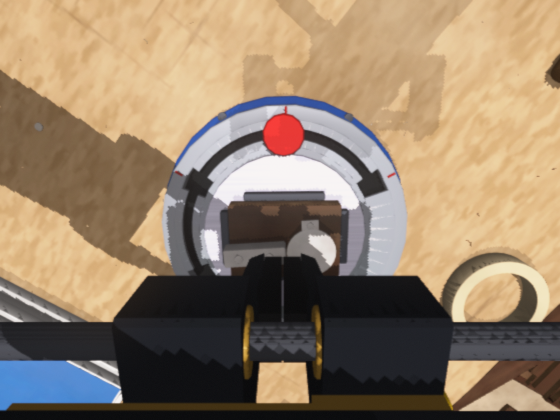

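View pics/ab.png

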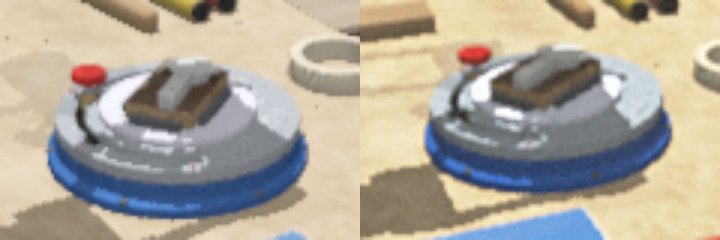

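The cap is at (283,134) beside the next hole's mark. It triangulates to the same height as at the start (about 66 mm, against 60 mm if it had stayed down), so it is fully up. The board and hinge lie in the nest, and the robot is clear of everything.

```bash
python3 -c "
from station import sign_off
print(sign_off())"
```

```text
the job is handed in; nothing more can be done
None
```

The plunger was pressed, the table turned 60° clockwise to the next hole, and the plunger sprang fully up to lock it; the board and hinge rode along, and the job is handed in.

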